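# Slide the long-necked bottle home in its cradle

### The job

Two small bottles lie in the V-grooves of the wooden bottle cradle, both slid part-way out. Push the long-necked bottle along its groove until its base touches the stop board and leave it lying there; leave the short bottle where it is, and do not lift the long one out of its groove.

Things in the scene. Friction and masses are not known exactly. Their poses are not given: they have to be found in the camera images.
- long_bottle: Long-necked green glass bottle lying in either groove, 210 mm long, about 0.5 kg: body 56 mm across to 120 mm from the base, neck 27 mm across from 136 mm, flat dark-capped end. Origin: centre of the base, on the axis. x runs from neck to base (neck end at x = -210 mm; push towards +x); it may be rolled about x. Its base starts 50 to 110 mm short of the stop board; sliding takes 3 to 7 N.
- short_bottle: The bystander in the other groove: a short-necked green glass bottle 135 mm long, body 56 mm in diameter for 88 mm, neck 36 mm wide. Origin: centre of the base; x axis from neck to base. To be left alone.
- cradle: Fixed wooden cradle, 240 mm long (x), 170 mm wide (y), with two 90 degree V-grooves along x at y = +40 and -40 mm, open at the -x end. Groove bottoms are 12 mm and edges 38 mm above the table; a bottle in a groove has its axis 52 mm above the table. Origin: centre of the underside, on the table; +x points along the grooves to the stop board.
- stop_board: Fixed upright board closing the +x end of both grooves, 180 mm wide (y), 85 mm high, 14 mm thick. Origin: on the face that the bottle bases meet, mid-width, at table height; +x points out of the cradle (same axes as the cradle).
Mind the look-alikes: they are no part of the job. What is shaped like the long_bottle but blue or purple is not meant.

How it is judged:
By the outcome, as a careful person would: the job done as asked, in the order asked, and still so for the second after the job is handed in, with the robot touching nothing.
It also fails if it takes over 35 s, if anything falls off the work surface, if the arm or the gripper's body presses on something with over 40 N, if the wrist force passes 120 N, or if a joint passes its speed limit or range.

### The arm

A 6-joint arm with a two-finger parallel gripper is mounted at the origin on the work surface. World frame = base frame: x ahead of the robot, y to its left, z up, the work surface at z = 0. Lengths are in mm, angles in rad, forces in N, time in s.
With the tool pointing down it reaches from about 275 to 750 mm from the base axis. Payload 10.2 kg.
Tool frame: the origin (TCP) lies between the finger pads; the fingertips stand 17 mm ahead of it and the grasp point (between the pads) lies 2 mm behind it; z points along the fingers, y is the line along which they close (so a half turn about z gives the same grasp; the last joint's range is limited). The gripper opens to 85 mm and grips with 20 to 120 N. Pads are 22 mm wide; open, the fingers measure 114 mm over their backs; the gripper's body (76 mm by 85 mm) begins 54 mm behind the grasp point. The pads swing forward as they close: fully open they stand 13 mm farther back than shut.
Start: joints at [0.89, 0.313, 1.498, -0, 1.331, -0.223], TCP at [232.05, 470.939, 248.294] pointing down, gripper open.
Joint ranges: [-2.94, 2.94], [-0.97, 2.17], [0.19, 2.56], [-1.23, 4.37], [0.02, 3.11], [-2.88, 2.88]. Speed limits (rad/s): [2.39, 2.39, 3.01, 3.14, 3.14, 3.14].

### API

Orientations are given as a unit quaternion [w, x, y, z].
In Python, from rig import * gives the robot as it stands.
- The arm moves only by the tool step_arm, never from a script. Its argument "commands" is text: rows parted by semicolons, each of 7 numbers parted by spaces: the opening, from 0 (shut) to 1 (fully open), then the shift along the tool's x, y, z in cm, then the turn, a rotation vector about the tool's x, y, z in rad. In form: hand x y z rx ry rz; .... A call has 1 to 20 rows; each row is the pose to reach, as a shift and turn from the pose commanded when the call began, along the tool's axes at that moment; what a row does not reach only later rows make up. A row lasts 1/12 s, in which the tool goes at most 41.7 mm and 7.16 degrees, less where a joint would pass 70% of its speed; a pose out of reach is approached as far as the arm can. A call with a gripper value outside its range is refused whole. The fingers move at their own pace and stop on an object; "newtons" is the grip in N (left out, the last holds). Time passes only in rows, so rows that repeat a pose let the fingers close. It gives the time, the measured TCP pose, the force, the opening and the grip force at its end, in the units of the state.
- sense(): the state, without advancing time (a new reading comes with each control period).
- capture(name): name is "scene" or "top"; returns the picture (400x640x3 uint8, red, green, blue); there is no depth.
- camera_model(name): a dict with "mtx" (3x3 intrinsics, pixels), "eye" and "rotation" of the camera in the world. Camera axes: x right, y down, z forward; pixel columns grow to the right and rows downward; lengths in mm; the calibration is good to about 2 mm. A picture is of the moment at which its call begins. camera_model takes no time and is no camera call.
- finish_job(): hands the job in; it is judged then, once.
Trained networks look in the newest picture that a camera, given by its name, has taken for a name from the list of things; names that differ only in an ending like _2 or _b are one class to them, and where a whole thing is asked for, a point or a joint stands for the part that bears it (a point fixed in the world has none). Each returns a list of dicts, best first, with "score" (0 to 1); they miss things now and then, are a little off and sometimes report something else, mostly with a low value. They report only what shows in the picture. A call takes as long as a camera call. They do not tell look-alikes from the thing itself.
- search_frame(camera, label): "rect" ([centre column, centre row, width, height] in pixels, round what is visible of it).
- trace(camera, label): "mask" (400x640 bool, what is visible of it) and "rect" ([centre column, centre row, width, height] in pixels, round what is visible of it).
- spot_point(camera, label): "xy" ([column, row] in pixels: a listed point, or the origin of a listed thing).
The state is a dict: "time_s": time; "joints": joint angles; "dq": joint speeds; "tau": joint torques, N m; "eef_pos": TCP position; "ee_rot": TCP orientation; "force": force on the tool from outside, world axes, zero at the start; "wrist_torque": the same for the moment, N m; "grip_width": opening from 0.0 (shut) to 1.0 (fully open); "grip_force": force on a finger pad.
Only numpy, scipy, OpenCV 4.12 (cv2) and the standard library are available. Lean on these libraries where they do the work, as an engineer would, in place of code of your own. Each camera call takes 0.05 s, during which the arm holds its last target. There are 200 camera calls.

## Working session

There is one attempt and no reset: what is moved stays moved. The work goes in short steps, Python scripts to look and compute and a tool call to move; the robot and the scene stay as the last step left them, time stands still between calls to the robot, and variables do not carry over. Pictures are saved under pics/ and viewed, at most 10 in all, crops included, and the job is handed in when it is done.

Besides the shell and the picture viewer there is one more tool, called after "Emit:" in YAML: its name, and indented under it one key for each argument. step_arm: Moves the arm, as the interface text tells. Its arguments: {"type":"object","properties":{"commands":{"type":"string"},"newtons":{"type":"number"}},"required":["commands"]}

```bash
mkdir -p pics
cat > look.py <<'E'
from rig import *
import cv2, numpy as np, sys
for c in ("scene","top"):
    im=capture(c); cv2.imwrite(f"pics/{c}_{sys.argv[1]}.png",im[:,:,::-1])
    for l in ("long_bottle","short_bottle","cradle","stop_board"):
        print(c,l,[(np.round(d["xy"],1).tolist(),round(d["score"],2)) for d in spot_point(c,l)],[(np.round(d["rect"],1).tolist(),round(d["score"],2)) for d in search_frame(c,l)])
    m=camera_model(c); print({k:np.round(v,3).tolist() for k,v in m.items()})
print(sense())
E
python3 look.py a
```

```text
scene long_bottle [([284.5, 160.7], 0.84), ([458.8, 256.4], 0.76), ([300.5, 203.8], 0.74), ([239.4, 161.3], 0.72)] [([291.1, 192.2, 40.5, 35.3], 0.91), ([314.6, 163.6, 60.5, 22.0], 0.74), ([440.9, 235.4, 49.3, 59.4], 0.72), ([215.2, 173.6, 53.1, 36.1], 0.67)]
scene short_bottle [([282.9, 217.3], 0.72)] [([274.5, 206.6, 31.2, 33.1], 0.65)]
scene cradle [([289.1, 217.0], 0.66)] [([293.9, 222.6, 94.4, 63.0], 0.6)]
scene stop_board [([307.9, 241.9], 0.93)] [([310.9, 231.0, 62.2, 44.0], 0.6)]
{'mtx': [[365.648, 0.0, 318.947], [0.0, 365.648, 200.044], [0.0, 0.0, 1.0]], 'eye': [1000.387, 801.671, 696.442], 'rotation': [-0.148, 0.278, 0.846, -0.43]}
top long_bottle [([446.8, 230.8], 0.96), ([327.3, 182.0], 0.9), ([472.5, 169.3], 0.76)] [([370.3, 184.1, 83.4, 25.0], 0.69), ([421.9, 258.5, 67.1, 75.4], 0.61), ([462.7, 132.6, 42.8, 83.0], 0.6), ([208.8, 288.0, 88.3, 45.2], 0.58)]
top short_bottle [([322.8, 149.2], 0.71)] [([351.0, 149.7, 54.3, 25.0], 0.57)]
top cradle [([334.4, 171.3], 0.88)] [([330.7, 163.6, 115.6, 86.0], 0.82)]
top stop_board [([290.9, 167.3], 0.9)] [([286.3, 162.8, 15.2, 78.
[... 155 characters left out ...]
15, -0.041]}
{'time_s': 0.9, 'joints': array([ 8.89598419e-01,  3.12887501e-01,  1.49769480e+00,  1.32363670e-05,
        1.33097452e+00, -2.23400560e-01]), 'dq': array([ 0.00106339,  0.00074442, -0.00052335, -0.00060911, -0.00010962,
        0.00062228]), 'tau': array([ 5.94842440e-04, -4.12169373e+01, -2.59888619e+01, -1.51018471e-04,
        6.64519957e-04, -1.27692954e-05]), 'eef_pos': array([232.05332586, 470.94673804, 248.30253481]), 'ee_rot': array([2.04835289e-06, 2.26906592e-01, 9.73916525e-01, 1.89256848e-05]), 'force': array([-0.15346034,  0.95908433,  0.33150836]), 'wrist_torque': array([ 0.01401177, -0.01133742,  0.0093494 ]), 'grip_force': 0.0, 'grip_width': 1.0010414901396232}
```

View pics/top_a.png

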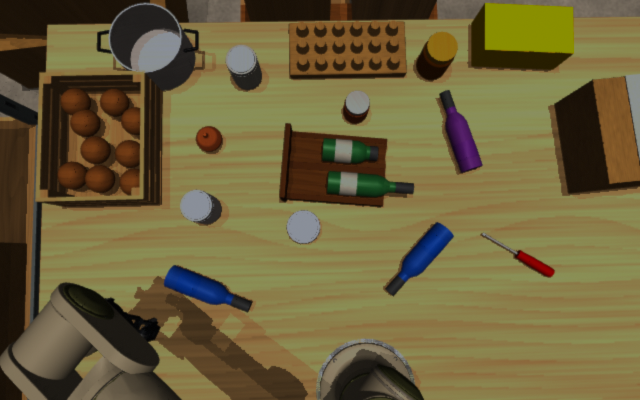

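View pics/scene_a.png

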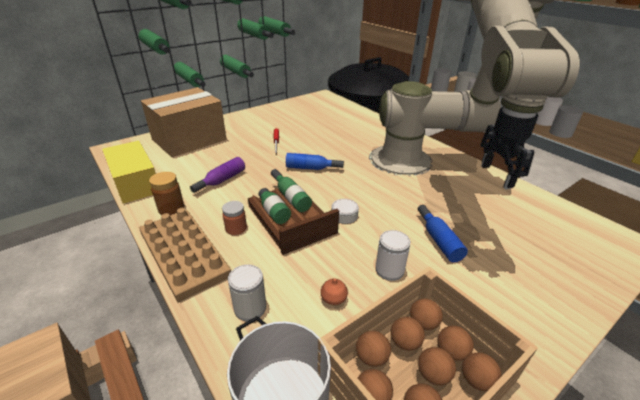

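```bash
cat > geo.py <<'E'
from rig import *
import numpy as np
from scipy.spatial.transform import Rotation as R
def ray(c,px,z):
    m=camera_model(c); r=np.array(m["rotation"]); Rm=R.from_quat(r[[1,2,3,0]]).as_matrix()
    d=Rm@np.linalg.inv(m["mtx"])@np.array([px[0],px[1],1.]); e=np.array(m["eye"])
    return e+d*(z-e[2])/d[2]
def proj(c,p):
    m=camera_model(c); r=np.array(m["rotation"]); Rm=R.from_quat(r[[1,2,3,0]]).as_matrix()
    q=np.array(m["mtx"])@Rm.T@(np.array(p)-m["eye"]); return q[:2]/q[2]
E
python3 - <<'E'
from geo import *
for n,c,p,z in [("cr","top",(334.4,171.3),0),("stop","top",(290.9,167.3),0),("long","top",(327.3,182),52),("short","top",(322.8,149.2),52),("neckend","top",(411.5,184),52),("stop_s","scene",(307.9,241.9),0),("cr_s","scene",(289.1,217),0),("long_s","scene",(300.5,203.8),52)]:
    print(n,ray(c,p,z).round(1))
E
```

```text
cr [541.9  60.1   0. ]
stop [554.8 171.2   0. ]
long [506.7  80.2  52. ]
short [588.2  89.1  52. ]
neckend [ 496.9 -126.1   52. ]
stop_s [563.4 177.6   0. ]
cr_s [545.1  52.7   0. ]
long_s [517.7  75.7  52. ]
```

The top view shows the green long bottle in the cradle's lower groove, with its base at about (327,184) and its cap end at (413,188). The stop board is on the left at column 287, and the short green bottle is above at (350,150). The scene view agrees: the blue and purple bottles lie loose on the table, and the path to the cap end is clear. Next I'll refine the axis.

```bash
cat > axis.py <<'E'
from geo import *
import cv2
capture("top")
def pts(l,near=None):
    best=None
    for d in trace("top",l):
        if near is None or np.hypot(*(np.array(d["rect"][:2])-near))<30: best=d;break
    return best["mask"]
def plane(mask,z):
    v,u=np.nonzero(mask); return np.array([ray("top",(a,b),z)[:2] for a,b in zip(u,v)])
m=pts("long_bottle",(365,184)); P=plane(m,52)
vx,vy,x0,y0=cv2.fitLine(P.astype(np.float32),cv2.DIST_HUBER,0,.01,.01).ravel()
d=np.array([vx,vy])*np.sign(vy); c=np.array([x0,y0]); s=(P-c)@d
print("bottle dir",d,"base",c+d*s.max(),"neck",c+d*s.min(),s.max()-s.min())
b=plane(pts("stop_board"),85); r=cv2.minAreaRect(b.astype(np.float32)); print("board top",r,cv2.boxPoints(r).round(1).tolist())
k=plane(pts("cradle"),38); r=cv2.minAreaRect(k.astype(np.float32)); print("cradle",r, cv2.boxPoints(r).round(1).tolist())
E
python3 axis.py
```

```text
bottle dir [0.10033879 0.99495333] base [507.23578628  80.68864982] neck [ 486.27026575 -127.20416675] 208.94730375475876
board top ((553.621826171875, 178.42691040039062), (20.807186126708984, 190.0751190185547), 84.68246459960938) [[458.0, 176.89999389648438], [647.2999877929688, 159.3000030517578], [649.2000122070312, 180.0], [460.0, 197.60000610351562]]Traceback (most recent call last):
  File "axis.py", line 16, in <module>
    k=plane(pts("cradle"),38); r=cv2.minAreaRect(k.astype(np.float32)); print("cradle",r, cv2.boxPoints(r).round(1).tolist())
  File "axis.py", line 10, in plane
    v,u=np.nonzero(mask); return np.array([ray("top",(a,b),z)[:2] for a,b in zip(u,v)])
                                           ~~~^^^^^^^^^^^^^^^
  File "geo.py", line 5, in ray
    m=camera_model(c); r=np.array(m["rotation"]); Rm=R.from_quat(r[[1,2,3,0]]).as_matrix()
ValueError: time passes only in moves, steps and waits
```

Emit:
step_arm:
  commands: "0 -51.4 -48.0 0 0 0 1.207;0 -51.4 -48.0 0 0 0 1.207;0 -51.4 -48.0 0 0 0 1.207;0 -51.4 -48.0 0 0 0 1.207;0 -51.4 -48.0 0 0 0 1.207;0 -51.4 -48.0 0 0 0 1.207;0 -51.4 -48.0 0 0 0 1.207;0 -51.4 -48.0 0 0 0 1.207;0 -51.4 -48.0 0 0 0 1.207;0 -51.4 -48.0 0 0 0 1.207;0 -51.4 -48.0 0 0 0 1.207;0 -51.4 -48.0 0 0 0 1.207;0 -51.4 -48.0 0 0 0 1.207;0 -51.4 -48.0 0 0 0 1.207;0 -51.4 -48.0 0 0 0 1.207;0 -51.4 -48.0 0 0 0 1.207;0 -51.4 -48.0 0 0 0 1.207;0 -51.4 -48.0 0 0 0 1.207;0 -51.4 -48.0 0 0 0 1.207;0 -51.4 -48.0 0 0 0 1.207"
  newtons: 40

```text
time_s: 2.77
eef_pos: [480.7, -186.3, 248.1]
ee_rot: [-0.0, 0.74, 0.673, 0.0]
force: [-0.0, 0.4, 0.3]
grip_width: 0.005
grip_force: 0.0
```

Emit:
step_arm:
  commands: "0 0 0 4 0 0 0;0 0 0 8 0 0 0;0 0 0 12 0 0 0;0 0 0 15.5 0 0 0;0 0 0 18.0 0 0 0;0 0 0 18.7 0 0 0;0 0 0 18.7 0 0 0;0 0 0 18.7 0 0 0"

```text
time_s: 3.43
eef_pos: [481.6, -186.6, 62.8]
ee_rot: [0.001, 0.739, 0.673, 0.0]
force: [0.6, 0.8, 0.9]
grip_width: 0.002
grip_force: 0.0
```

Run:
```python
from rig import *
import cv2
im=capture("top"); cv2.imwrite("pics/b.png",cv2.resize(im[100:250,250:480,::-1],None,fx=3.4,fy=3.4,interpolation=cv2.INTER_CUBIC))
s=sense(); print(s["eef_pos"],s["force"],s["time_s"])
```

```text
[ 481.91037671 -186.92301918   63.24902898] [-0.36299743 -0.66290037 -0.05926831] 3.4833
```

View pics/b.png

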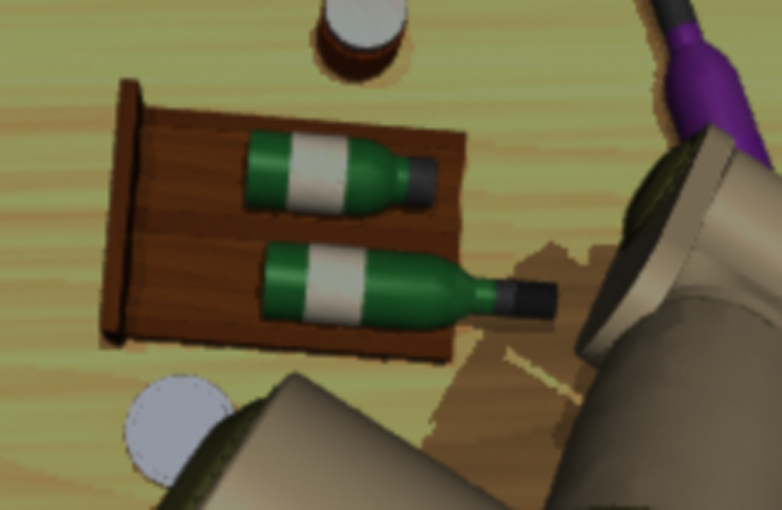

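Emit:
step_arm:
  commands: "0 1.5 0 0.1 0 0 0;0 3 0 0.1 0 0 0;0 4 0 0.1 0 0 0;0 4.4 0 0.1 0 0 0;0 4.8 0 0.1 0 0 0;0 5.2 0 0.1 0 0 0;0 5.6 0 0.1 0 0 0;0 6.0 0 0.1 0 0 0;0 6.4 0 0.1 0 0 0"

```text
time_s: 4.23
eef_pos: [487.6, -124.2, 61.0]
ee_rot: [0.001, 0.74, 0.673, -0.0]
force: [-1.4, -4.9, 2.8]
grip_width: -0.003
grip_force: 2.9
```

Emit:
step_arm:
  commands: "0 0.6 0 0 0 0 0;0 1.2 0 0 0 0 0;0 1.8 0 0 0 0 0;0 2.4 0 0 0 0 0;0 3.0 0 0 0 0 0;0 3.6 0 0 0 0 0;0 4.2 0 0 0 0 0;0 4.8 0 0 0 0 0;0 5.4 0 0 0 0 0;0 5.8 0 0 0 0 0;0 6.0 0 0 0 0 0"

```text
time_s: 5.15
eef_pos: [493.4, -64.0, 60.9]
ee_rot: [0.001, 0.74, 0.673, 0.0]
force: [1.0, -5.4, 2.6]
grip_width: 0.003
grip_force: 2.8
```

Run:
```python
from rig import *
import cv2
im=capture("top"); cv2.imwrite("pics/c.png",cv2.resize(im[100:250,250:480,::-1],None,fx=3.4,fy=3.4,interpolation=cv2.INTER_CUBIC))
s=sense(); print(s["eef_pos"],s["force"],s["time_s"])
```

```text
[493.30141368 -63.74478538  60.86627958] [ 1.35607936 -2.91936368  1.8969506 ] 5.2
```

View pics/c.png

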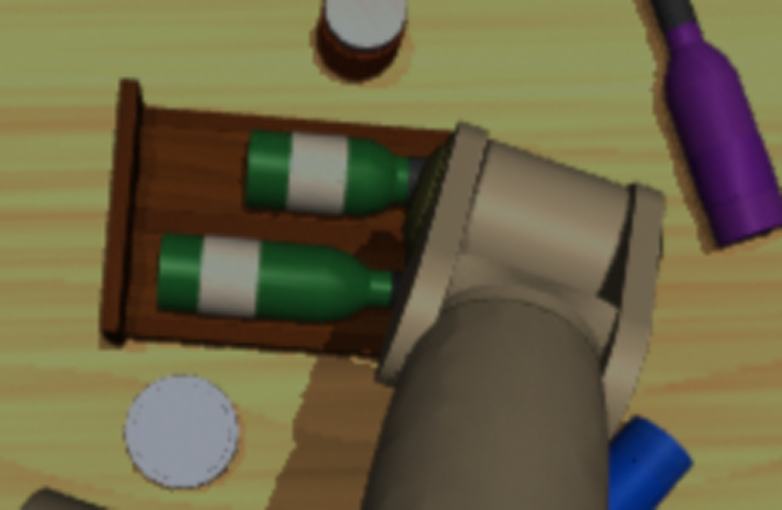

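The long bottle's base is now at crop column 160, lying straight in its groove. The board face is at about column 128, which leaves roughly 20 mm, and the short bottle hasn't moved.

Emit:
step_arm:
  commands: "0 0.4 0 0 0 0 0;0 0.8 0 0 0 0 0;0 1.2 0 0 0 0 0;0 1.4 0 0 0 0 0;0 1.5 0 0 0 0 0;0 1.6 0 0 0 0 0"

```text
time_s: 5.7
eef_pos: [494.6, -48.1, 60.6]
ee_rot: [0.001, 0.74, 0.673, 0.0]
force: [1.0, -6.1, 2.3]
grip_width: 0.001
grip_force: 2.6
```

Emit:
step_arm:
  commands: "0 0.1 0 0 0 0 0;0 0.2 0 0 0 0 0;0 0.3 0 0 0 0 0"

```text
time_s: 5.95
eef_pos: [494.9, -45.1, 60.6]
ee_rot: [0.001, 0.74, 0.673, 0.0]
force: [2.0, -5.2, 2.1]
grip_width: -0.0
grip_force: 2.6
```

Emit:
step_arm:
  commands: "0 0.1 0 0 0 0 0;0 0.2 0 0 0 0 0"

```text
time_s: 6.12
eef_pos: [495.1, -43.2, 60.6]
ee_rot: [0.001, 0.74, 0.673, 0.0]
force: [0.6, -5.4, 1.7]
grip_width: 0.001
grip_force: 2.6
```

Emit:
step_arm:
  commands: "0 0.1 0 0 0 0 0;0 0.2 0 0 0 0 0"

```text
time_s: 6.28
eef_pos: [495.3, -41.2, 60.6]
ee_rot: [0.001, 0.74, 0.673, 0.0]
force: [2.0, -5.9, 1.6]
grip_width: 0.006
grip_force: 2.6
```

Emit:
step_arm:
  commands: "0 0.1 0 0 0 0 0;0 0.1 0 0 0 0 0"

```text
time_s: 6.45
eef_pos: [495.4, -40.7, 60.7]
ee_rot: [0.001, 0.74, 0.673, -0.0]
force: [1.0, -9.4, 1.7]
grip_width: 0.0
grip_force: 4.7
```

Emit:
step_arm:
  commands: "0 0.1 0 0 0 0 0;0 0.1 0 0 0 0 0"

```text
time_s: 6.62
eef_pos: [495.5, -40.7, 60.7]
ee_rot: [0.002, 0.739, 0.673, -0.001]
force: [-1.7, -16.0, 1.5]
grip_width: -0.002
grip_force: 8.0
```

Emit:
step_arm:
  commands: "0 0.1 0 0 0 0 0;0 0.1 0 0 0 0 0"

```text
time_s: 6.78
eef_pos: [495.5, -40.6, 60.8]
ee_rot: [0.002, 0.739, 0.673, -0.001]
force: [-2.4, -23.1, 2.2]
grip_width: 0.001
grip_force: 11.3
```

It has stopped against the board: the force is climbing with no travel. I'll back off along the groove and then rise.

Emit:
step_arm:
  commands: "0 -0.2 0 0 0 0 0;0 -0.5 0 0 0 0 0;0 -1.5 0 0 0 0 0;0 -3 0 0 0 0 0;0 -5 0 0 0 0 0;0 -7 0 0 0 0 0;0 -7 -2 0 0 0 0;0 -7 -5 0 0 0 0;0 -7 -9 0 0 0 0;0 -11 -12 -15 0 0 0;0 -15 -12 -15 0 0 0;0 -20 -12 -15 0 0 0;0 -20 -12 -15 0 0 0;0 -20 -12 -15 0 0 0;0 -20 -12 -15 0 0 0;0 -20 -12 -15 0 0 0;0 -20 -12 -15 0 0 0;0 -20 -12 -15 0 0 0"

```text
time_s: 8.28
eef_pos: [356.6, -224.1, 209.2]
ee_rot: [-0.001, 0.739, 0.674, 0.0]
force: [0.0, 1.1, -0.2]
grip_width: -0.0
grip_force: 0.0
```

Run:
```python
from geo import *
import cv2
im=capture("top"); cv2.imwrite("pics/d.png",cv2.resize(im[100:250,250:480,::-1],None,fx=3.4,fy=3.4,interpolation=cv2.INTER_CUBIC))
s=sense(); print(s["eef_pos"],s["force"],s["time_s"])
```

```text
[ 356.69631248 -224.12917562  209.30389213] [-0.79334205  0.34074632 -0.68938206] 8.3333
```

View pics/d.png

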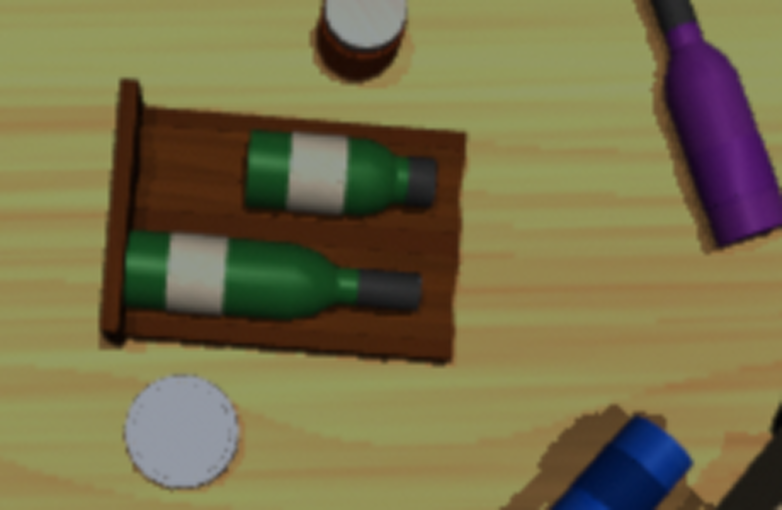

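The long bottle now lies in its groove with its base against the board at crop column 126. The short bottle is unchanged, and the arm is clear of everything.

```bash
python3 -c "
from rig import *
print(finish_job())"
```

```text
the job is handed in; nothing more can be done
None
```

The long-necked bottle lies in its groove with its base against the stop board, the short bottle is where it was, and the job was handed in at about 8.3 s.

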